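# Press the lemon crock's follower home

## Task

The sprung follower plate in the lemon crock has ridden up and sits crooked: take the wooden tamper by its handle and press the plate squarely down with the tamper's flat foot, not with the fingers, until it is fully home and level. Hold it down for about a second, then stand the tamper upright on the round cork coaster with its whole foot on the cork and let go. Leave the other kitchen things where they are.

Things in the scene. Friction and masses are not known exactly. Their poses are not given: they have to be found in the camera images.
- tamper_mid (a point): centre, half-way up (72.5 mm above its underside), of the loose wooden tamper, which starts upright on its foot. 145 mm tall; flat round foot 72 mm across, 20 mm thick; round handle 32 mm across from 36 to 128 mm above the underside (gripped 105 to 115 mm up, the fingers stay clear of the crock), then a rounded end 37 mm across. 0.2 to 0.4 kg. z points up along the handle
- crock_rim (a point): centre of the mouth, level with the rim, of the fixed white stoneware crock with an orange-brown ring round its foot: 134 mm across at the rim, 106 mm clear inside, 100 mm high. The follower plate is inside it
- follower_top (a point): centre of the upper face of the follower: a flat stainless plate 94 mm across (98 mm with its black seal) in the crock, on a spring. Starts 24 to 30 mm below the rim and crooked. It rocks about its centre under some 2 N at the edge of the tamper's foot and stays tilted as left, so a flat foot held square on it lays it level. z is the plate's normal
- follower_slide (a joint): how far the follower has been pressed down: 0 fully up, 0.025 m fully home against its stop, its upper face then 55 mm below the rim. Pushing it takes about 8 N at the top and 12 N at the bottom (spring and seal); the seal then keeps it where it is left
- coaster_top (a point): centre of the upper face of the fixed round cork coaster, 130 mm across and 8 mm high, flat on the counter
- green_reamer: bystander: green glass reamer, a dish 112 mm across and 60 mm high with a ridged cone, small loop handle; origin at the centre of its underside
- wood_reamer: bystander: wooden citrus reamer lying on its side, 155 mm long, 45 mm high; origin under its middle, x along its length
- pitcher: bystander: empty clear glass pitcher, 112 mm across, 170 mm high, loop handle; origin at the centre of its underside
- jug: bystander: white ceramic jug, 112 mm across, 145 mm high, loop handle; origin at the centre of its underside
- strainer: bystander: stainless steel bowl strainer, 140 mm across, 58 mm high, with a wire handle reaching 170 mm from its centre along its +y; origin at the centre of its underside
There are look-alikes about, which are no part of the job. Of the things that look like the part that bears coaster_top, take the one that is farthest from the robot's base at the start.

How it is judged (in metres and radians):
On the way:
1. the tamper presses the follower fully home and level and holds it there (value of joint follower_slide above 0.023 m and angle between follower_top's own z axis and vertical below 0.05 rad and contact force between tamper and follower_pitch above 2 N), for 0.5 s.
At the end, for the whole second after the job is handed in: The follower is within 2 mm of its stop (joint above 0.023 m) and level within 0.05 rad, and the tamper stands upright (within 0.06 rad), at rest, on the coaster with its whole foot on the cork (centres within 29 mm). On the way the tamper must have held the follower home and level for 0.5 s (value of joint follower_slide above 0.023 m and angle between follower_top's own z axis and vertical below 0.05 rad and horizontal distance between tamper_mid and coaster_top below 0.029 m and angle between tamper_mid's own z axis and vertical below 0.06 rad and z of tamper_mid in the frame of coaster_top between 0.069 and 0.077 m and linear speed of tamper below 0.02 m/s); the robot touches nothing.
It fails at once if the fingers press the follower plate (contact force between the fingers and follower_pitch above 1 N).
It fails at once if a bystander is shifted by more than 30 mm (distance of any of green_reamer, wood_reamer, pitcher, jug, strainer from where it was at the start of the episode above 0.03 m).
It also fails if it takes over 54 s, if anything falls off the work surface, if the arm or the gripper's body presses on something with over 40 N, if the wrist force passes 120 N, or if a joint passes its speed limit or range.

## Robot

A 6-joint arm with a two-finger parallel gripper is mounted at the origin on the work surface. World frame = base frame: x ahead of the robot, y to its left, z up, the work surface at z = 0. Lengths are in m, angles in degrees, forces in N, time in s.
With the tool pointing down it reaches from about 0.4 to 0.825 m from the base axis. Payload 7 kg.
Tool frame: the origin (TCP) lies at the very end of the fingers, on their centre line; the grasp point (between the pads) lies 19 mm behind it; x points along the fingers, y is the direction in which the jaws open and shut, and the axes are right-handed (so a half turn about x gives the same grasp; the last joint's range is limited). The gripper opens to 88 mm and grips with 3 to 60 N. Pads are 19 mm wide; open, the fingers measure 130 mm over their backs; the gripper's body (78 mm by 193 mm) begins 47 mm behind the grasp point.
Start: joints at [-54.425, 20.546, 0.682, 0, -70.136, -16.507], TCP at [0.22, -0.638, 0.227] pointing down, gripper open.
Joint ranges: [-176.03, 176.03], [-82.01, 121.73], [-58.28, 71.71], [-173.87, 95.51], [-174.79, -0.11], [-173.66, 173.66]. Speed limits (degrees/s): [136.94, 136.94, 172.46, 180, 180, 180].

## Interface

Orientations are given as [roll, pitch, yaw] about the fixed x, y, z axes, in that order (R = Rz(yaw) Ry(pitch) Rx(roll)).
In Python, from plant import monitor, eyes, ticket gives the robot as it stands. The module is installed in compiled form; this text tells all that it offers.
- The arm moves only by the shell command python3 -m crank 'ROWS'. ROWS is JSON, a list of rows, each an object with "linear": the shift along the world's x, y, z in units of 60 mm (1.0 is 60 mm), a list of three; "rot": the turn, a rotation vector about the world's x, y, z in units of 5 degrees (1.0 is 5 degrees), a list of three; "hand": the opening, from 0 (shut) to 1 (fully open). In form: [{"linear": [tx, ty, tz], "rot": [ax, ay, az], "hand": hand}, ...]. A call has 1 to 20 rows; each row shifts and turns the pose as measured when the row begins; what a row does not reach is not made up. A row lasts 1/8 s, in which the tool goes at most 62.5 mm and 10.7 degrees, less where a joint would pass 70% of its speed; a pose out of reach is approached as far as the arm can. A call is refused whole if a number of a shift passes 1 or a number of a turn 1, either way. A call with a gripper value outside its range is refused whole. The fingers move at their own pace and stop on an object; the grip force is fixed at half the most. Time passes only in rows, so rows that do not move let the fingers close. It gives the time, the measured TCP pose, the force and the opening at its end, in the units of the state.
- monitor.get_obs(): the state, without advancing time (a new reading comes with each control period).
- eyes.snapshot(name): name is "side" or "top" or "wrist"; returns a dict with "image" (384x512x3 uint8, red, green, blue), "depth" (384x512 float32, m along the optical axis (not along the pixel's ray), 0 where there is no reading), "K" (3x3 intrinsics, pixels), "camera_from_world" (4x4, takes a point from world to camera coordinates); the wrist camera has in their place "hand_eye" (4x4, takes a point from camera to tool coordinates, whose origin is the TCP and whose axes are the tool frame's). Camera axes: x right, y up, looking along -z (the intrinsics and any distortion apply to the point x, -y, -z); pixel columns grow to the right and rows downward; lengths in m; the calibration is good to about 2 mm. The wrist camera is an equidistant fisheye: a pixel r from the principal point sees the ray r / f radians off the axis. A picture is of the moment at which its call begins: read the wrist's pose just before it.
- ticket.close_job(): hands the job in, once; it reports no verdict.
The state is a dict: "clock": time; "joint_pos": joint angles; "qvel": joint speeds; "tau": joint torques, N m; "tool_pos": TCP position; "orientation": TCP orientation; "force": force on the tool from outside, world axes, zero at the start; "moment": the same for the moment, N m; "opening": finger opening in m.
Only numpy, scipy, OpenCV 4.12 (cv2) and the standard library are available. Lean on these libraries where they do the work, as an engineer would, in place of code of your own. Each camera call takes 0.05 s, during which the arm holds its last target.

## Working session

There is one attempt and no reset: what is moved stays moved. The work goes in short steps, Python scripts to look and compute and a shell command to move; the robot and the scene stay as the last step left them, time stands still between calls to the robot, and variables do not carry over. Pictures are saved under pics/ and viewed, and the job is handed in when it is done.

```bash
mkdir -p pics; cat > h.py <<'E'
import numpy as np, cv2
from plant import monitor, eyes, ticket
def snap(n,tag):
    o=monitor.get_obs(); s=eyes.snapshot(n)
    cv2.imwrite(f'pics/{tag}.png',s['image'][:,:,::-1]); np.savez(f'pics/{tag}.npz',pose=np.r_[o['tool_pos'],o['orientation']],**{k:v for k,v in s.items()})
    return s
def world(s):
    d=s['depth'].astype(float);K=s['K'];v,u=np.mgrid[:d.shape[0],:d.shape[1]]
    P=np.stack([(u-K[0,2])/K[0,0]*d,-(v-K[1,2])/K[1,1]*d,-d,np.ones_like(d)],-1)
    return (P@np.linalg.inv(s['camera_from_world']).T)[...,:3]
E
python3 - <<'E'
from h import *
print(monitor.get_obs())
for n in('top','side'):
    s=snap(n,n+'0');print(s['K'],s['camera_from_world'],s['depth'].min(),s['depth'].max(),s.keys())
E
```

```text
{'clock': 0.0, 'joint_pos': array([-5.44259907e+01,  2.05910175e+01,  6.35327498e-01, -2.09975672e-02,
       -7.01341626e+01, -1.65089761e+01]), 'qvel': array([ 0.05031582, -0.04885358, -0.12897759, -0.00613351,  0.02338464,
        0.056829  ]), 'tau': array([-3.16729136e-03, -5.82723498e+01,  2.93035322e+01,  6.99691236e+00,
        6.65183121e-03, -1.39541976e-04]), 'tool_pos': array([ 0.22033858, -0.6375294 ,  0.22563643]), 'orientation': array([ 94.12042968,  89.90800407, 113.17831205]), 'force': array([ 0.30524829, -0.04029764,  0.4478353 ]), 'moment': array([0.02053795, 0.05403754, 0.00442189]), 'opening': 0.08778519702696871}
[[489.56143947   0.         253.85945614]
 [  0.         489.56143947 193.34274759]
 [  0.           0.           1.        ]] [[ 3.05441183e-03 -9.99886224e-01  1.47719503e-02  3.20917239e-05]
 [ 9.98339853e-01  3.89866915e-03  5.74659742e-02 -5.30174777e-01]
 [-5.75170268e-02  1.45719019e-02  9.98238174e-01 -1.21067847e+00]
 [ 0.00000000e+00  0.00000000e+00  0.00000000e+00  1.00000000e+00]] 0.0 2.0661652 dict_keys(['image', 'depth', 'K', 'camera_from_world'])
[[379.36037052   0.         255.43360681]
 [  0.         379.36037052 190.32072042]
 [  0.           0.           1.        ]] [[-0.96943338 -0.24503186 -0.01258189  0.52314109]
 [ 0.12805884 -0.54905556  0.82591702 -0.15108842]
 [-0.20928414  0.79906031  0.56365128 -1.08932123]
 [ 0.          0.          0.          1.        ]] 0.0 3.2172437 dict_keys(['image', 'depth', 'K', 'camera_from_world'])
```

View pics/top0.png

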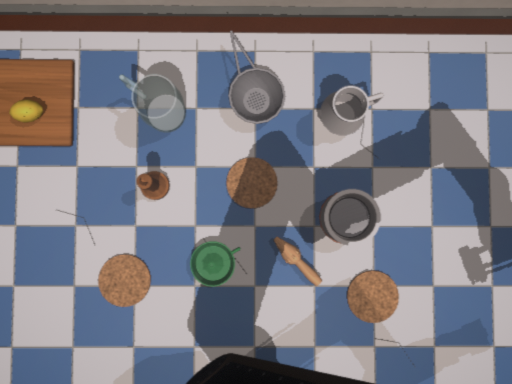

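View pics/side0.png

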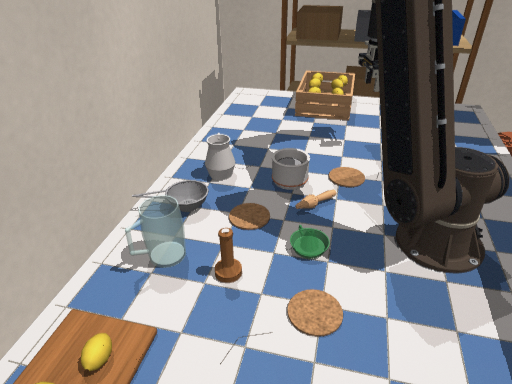

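The top view shows the tamper at (152,185), the crock at (350,216) and three cork discs at (252,183), (125,280) and (373,297). The side view agrees. Next I measure them.

```bash
python3 - <<'E'
from h import *
s=dict(np.load('pics/top0.npz'));W=world(s)
img=s['image']
hsv=cv2.cvtColor(img,cv2.COLOR_RGB2HSV)
for n,(u,v) in dict(c1=(252,183),c2=(125,280),c3=(373,297)).items():
    vv,uu=np.mgrid[:384,:512]
    sel=((uu-u)**2+(vv-v)**2<40**2)&(hsv[...,0]<20)&(hsv[...,1]>110)&(W[...,2]>0.002)&(W[...,2]<.014)
    p=W[sel]; (cx,cy),r=cv2.minEnclosingCircle(p[:,:2].astype(np.float32))
    print(n,sel.sum(),np.median(p,0),p.min(0),p.max(0),'r',np.hypot(*cv2.minEnclosingCircle(p[:,:2].astype(np.float32))[0]),r,(cx,cy))
vv,uu=np.mgrid[:384,:512]
# crock rim
sel=((uu-350)**2+(vv-216)**2<45**2)&(W[...,2]>0.093)&(W[...,2]<.108);p=W[sel]
print('crock',sel.sum(),np.median(p[:,2]),cv2.minEnclosingCircle(p[:,:2].astype(np.float32)))
c=cv2.minEnclosingCircle(p[:,:2].astype(np.float32))[0]
sel=(np.hypot(W[...,0]-c[0],W[...,1]-c[1])<.043)&(W[...,2]>.05)&(W[...,2]<.09);p=W[sel]
A=np.c_[p[:,:2]-c,np.ones(len(p))];k=np.linalg.lstsq(A,p[:,2],rcond=None)[0];print('plate',k,np.std(A@k-p[:,2]),len(p))
for a,b in((0.01,.03),(.03,.12),(.12,.15)):
  sel=((uu-152)**2+(vv-185)**2<30**2)&(W[...,2]>a)&(W[...,2]<b)
  p=W[sel]
  if len(p):print('tamper',a,b,len(p),cv2.minEnclosingCircle(p[:,:2].astype(np.float32)),np.median(p,0))
# other object heights along the path
for n,(u,v) in dict(pit=(155,100),str=(256,95),jug=(350,105),green=(213,263),wood=(297,260)).items():
  sel=((uu-u)**2+(vv-v)**2<35**2)&(W[...,2]>.02)&(W[...,2]<.2);p=W[sel];print(n,np.median(p,0),p.min(0),p.max(0))
s=dict(np.load('pics/side0.npz'));W=world(s)
p=W[215:285,205:250].reshape(-1,3)
for a,b in((0.012,.019),(.04,.12),(.12,.15)):
  q=p[(p[:,2]>a)&(p[:,2]<b)];print('side tamper',a,len(q),np.median(q,0),q.min(0),q.max(0))
p=W[145:190,265:315].reshape(-1,3);q=p[(p[:,2]>.094)&(p[:,2]<.106)];print('side crock',cv2.minEnclosingCircle(q[:,:2].astype(np.float32)))
E
```

```text
c1 1108 [0.55424774 0.00147038 0.00832228] [ 0.49854982 -0.05160452  0.00214366] [0.61770194 0.06948806 0.01391011] r 0.559666512585663 0.06209393963217735 (0.5596162676811218, 0.007499217055737972)
c2 1950 [0.31376287 0.32321192 0.00874288] [0.25141247 0.2612414  0.00212558] [0.37581952 0.3857563  0.01399474] r 0.45058790608212795 0.06286343187093735 (0.31412601470947266, 0.323039174079895)
c3 1933 [ 0.27487303 -0.29525247  0.0084534 ] [ 0.21308212 -0.35691645  0.0020427 ] [ 0.33726198 -0.23345054  0.01396644] r 0.4027476279209583 0.06300880014896393 (0.27452874183654785, -0.29468563199043274)
crock 852 0.09967142510333349 ((0.47043347358703613, -0.2249981164932251), 0.06683026254177094)
plate [ 0.1048098  -0.05521222  0.06789666] 0.002202021378535916 1024
tamper 0.01 0.03 350 ((0.5495696067810059, 0.25151920318603516), 0.03608394414186478) [0.53973682 0.238543   0.0219375 ]
tamper 0.03 0.12 161 ((0.5514124035835266, 0.2524906098842621), 0.024909576401114464) [0.5435475 0.2387091 0.0437872]
tamper 0.12 0.15 208 ((0.5495482683181763, 0.2508452236652374), 0.017988810315728188) [0.5497
[... 355 characters left out ...]
8  0.1506203 ]
green [0.35905468 0.10232892 0.02700002] [0.3011768  0.03826174 0.02002398] [0.41150874 0.15902013 0.06578709]
wood [ 0.3686501  -0.09923193  0.03284421] [ 0.30439932 -0.16458995  0.02014124] [ 0.42182139 -0.04565387  0.04836404]
side tamper 0.012 65 [0.53887302 0.27797219 0.01662826] [0.51473192 0.05507742 0.0120941 ] [0.58261802 0.2875716  0.01898053]
side tamper 0.04 294 [0.54501378 0.26417906 0.08212328] [0.53387186 0.24562005 0.04057754] [0.56573468 0.26941599 0.1195221 ]
side tamper 0.12 167 [0.54622718 0.26151127 0.13914592] [0.53235449 0.23418287 0.12021249] [0.56813143 0.27048304 0.14749054]
side crock ((0.47090283036231995, -0.22394593060016632), 0.07006377726793289)
```

```bash
python3 - <<'E'
from h import *
from scipy.spatial.transform import Rotation as R
o=monitor.get_obs();print(R.from_euler('xyz',o['orientation'],degrees=True).as_matrix().round(3))
s=dict(np.load('pics/top0.npz'));W=world(s)
hsv=cv2.cvtColor(s['image'],cv2.COLOR_RGB2HSV)
vv,uu=np.mgrid[:384,:512]
m=((uu-252)**2+(vv-183)**2<32**2)&((hsv[...,0]<20)|(hsv[...,0]>170))&(hsv[...,1]>60)
m=cv2.morphologyEx(m.astype(np.uint8),cv2.MORPH_OPEN,np.ones((3,3)))
c=max(cv2.findContours(m,0,cv2.CHAIN_APPROX_NONE)[0],key=cv2.contourArea)
h=cv2.convexHull(c);(u,v),a,_=cv2.fitEllipse(h);print(u,v,a,cv2.minEnclosingCircle(c))
d=s['depth'][178:188,247:257].mean();print(W[int(round(v)),int(round(u))],a[0]*d/489,a[1]*d/489)
# ray/plane z=.008
K=s['K'];M=np.linalg.inv(s['camera_from_world']);r=M[:3,:3]@[(u-K[0,2])/K[0,0],-(v-K[1,2])/K[1,1],-1];C=M[:3,3];print(C+r*(.008-C[2])/r[2])
E
```

```text
[[-0.001 -0.327  0.945]
 [ 0.001  0.945  0.327]
 [-1.     0.002 -0.   ]]
251.5211181640625 182.25942993164062 (50.34709930419922, 50.8171272277832) ((251.58311462402344, 182.1715087890625), 25.49343490600586)
[0.55940761 0.00652499 0.00575924] 0.1270607 0.1282469
[0.55856498 0.00775468 0.008     ]
```

```bash
python3 -m crank '[{"linear":[0.48,0.81,0.1],"rot":[0,0,0],"hand":1},{"linear":[0.48,0.81,0.1],"rot":[0,0,0],"hand":1},{"linear":[0.48,0.81,0.1],"rot":[0,0,0],"hand":1},{"linear":[0.48,0.81,0.1],"rot":[0,0,0],"hand":1},{"linear":[0.48,0.81,0],"rot":[0,0,0],"hand":1},{"linear":[0.48,0.81,0],"rot":[0,0,0],"hand":1},{"linear":[0.48,0.81,0],"rot":[0,0,0],"hand":1},{"linear":[0.48,0.81,0],"rot":[0,0,0],"hand":1}]'
```

```text
clock: 1.1
tool_pos: [0.4525, -0.2381, 0.2461]
orientation: [106.2, 89.6, 124.9]
force: [1.6, -0.4, 0.3]
opening: 0.0876
```

```bash
python3 -m crank '[{"linear":[0.18,0.9,0],"rot":[0,0,0],"hand":1},{"linear":[0.18,0.9,0],"rot":[0,0,0],"hand":1},{"linear":[0.18,0.9,0],"rot":[0,0,0],"hand":1},{"linear":[0.18,0.9,0],"rot":[0,0,0],"hand":1},{"linear":[0.18,0.9,0],"rot":[0,0,0],"hand":1},{"linear":[0.18,0.9,0],"rot":[0,0,0],"hand":1},{"linear":[0.18,0.9,0],"rot":[0,0,0],"hand":1},{"linear":[0.18,0.9,0],"rot":[0,0,0],"hand":1},{"linear":[0.18,0.85,0],"rot":[0,0,0],"hand":1},{"linear":[0,0,0],"rot":[0,0,0],"hand":1}]'
python3 - <<'E'
from h import *
from scipy.spatial.transform import Rotation as R
o=monitor.get_obs();print(R.from_euler('xyz',o['orientation'],degrees=True).as_matrix().round(4),o['tool_pos'],o['joint_pos'])
s=snap('wrist','w1');print(s['K'],s['hand_eye'])
d=s['depth'];v,u=np.mgrid[:384,:512];K=s['K']
x=(u-K[0,2])/K[0,0];y=(v-K[1,2])/K[1,1];r=np.hypot(x,y)+1e-9
P=np.stack([x/r*np.tan(r)*d,-y/r*np.tan(r)*d,-d,np.ones_like(d)],-1)
T=np.eye(4);T[:3,:3]=R.from_euler('xyz',o['orientation'],degrees=True).as_matrix();T[:3,3]=o['tool_pos']
W=(P@(T@s['hand_eye']).T)[...,:3]
m=(np.hypot(W[...,0]-.55,W[...,1]-.251)<.06)&(d>0)
for a,b in((.012,.03),(.12,.155)):
  p=W[m&(W[...,2]>a)&(W[...,2]<b)]
  if len(p): print(a,len(p),np.median(p,0),cv2.minEnclosingCircle(p[:,:2].astype(np.float32)))
E
```

```text
clock: 2.35
tool_pos: [0.5496, 0.265, 0.2432]
orientation: [127.8, 89.5, 146.8]
force: [0.2, -0.5, 0.0]
opening: 0.0876
[[-0.0077 -0.3244  0.9459]
 [ 0.005   0.9459  0.3245]
 [-1.      0.0073 -0.0056]] [0.5496336  0.26502209 0.24316698] [  43.72755938   14.08940747   -6.02043069   -0.5454783   -70.00986353
 -114.60754218]
[[297.31863964   0.         262.40698175]
 [  0.         297.31863964 191.29914896]
 [  0.           0.           1.        ]] [[ 6.41455958e-04  2.98319244e-01 -9.54465933e-01 -1.56868879e-01]
 [ 9.99999413e-01 -1.02466064e-03  3.51798407e-04 -4.57445685e-04]
 [-8.73055438e-04 -9.54465599e-01 -2.98319726e-01 -8.10467963e-02]
 [ 0.00000000e+00  0.00000000e+00  0.00000000e+00  1.00000000e+00]]
0.012 1199 [0.53723258 0.24600611 0.02003357] ((0.5508790612220764, 0.2502669394016266), 0.03614054247736931)
0.12 1208 [0.55143966 0.25057983 0.14040089] ((0.5510335564613342, 0.25040164589881897), 0.01837698556482792)
```

View pics/w1.png

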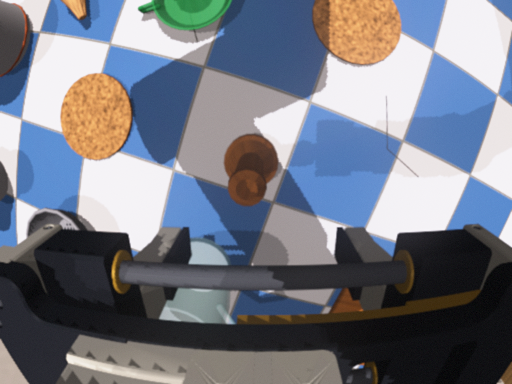

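The wrist view shows the tamper cap at (247,187), upright between the jaws, at x 0.551, y 0.250. That agrees with the top camera. Next I correct the offset and the slight tilt, then go down.

```bash
python3 -m crank '[{"linear":[0.023,-0.245,0],"rot":[-0.057,-0.088,0],"hand":1},{"linear":[0,0,-0.5],"rot":[0,0,0],"hand":1},{"linear":[0,0,-0.5],"rot":[0,0,0],"hand":1},{"linear":[0,0,-0.5],"rot":[0,0,0],"hand":1},{"linear":[0,0,-0.5],"rot":[0,0,0],"hand":1},{"linear":[0,0,-0.35],"rot":[0,0,0],"hand":1},{"linear":[0,0,0],"rot":[0,0,0],"hand":1}]'
cat >> h.py <<'E'
from scipy.spatial.transform import Rotation as R
def st():
    o=monitor.get_obs();M=R.from_euler('xyz',o['orientation'],degrees=True).as_matrix()
    x=M[:,0];print('clk',o['clock'],'tcp',o['tool_pos'].round(4),'F',o['force'].round(1),'M',o['moment'].round(2),'open',round(o['opening'],4),'x',x.round(4),'y',M[:,1].round(3),'fixrot units',(np.degrees(np.cross(x,[0,0,-1]))/5).round(3))
    return o,M
def wristW(tag):
    o,M=st();s=snap('wrist',tag);d=s['depth'];v,u=np.mgrid[:384,:512];K=s['K']
    x=(u-K[0,2])/K[0,0];y=(v-K[1,2])/K[1,1];r=np.hypot(x,y)+1e-9
    P=np.stack([x/r*np.tan(r)*d,-y/r*np.tan(r)*d,-d,np.ones_like(d)],-1)
    T=np.eye(4);T[:3,:3]=M;T[:3,3]=o['tool_pos'];return s,(P@(T@s['hand_eye']).T)[...,:3]
E
python3 -c "from h import *;st()"
```

```text
clock: 3.28
tool_pos: [0.5498, 0.2345, 0.1018]
orientation: [-19.4, 89.8, -1.0]
force: [0.0, -0.0, -0.4]
opening: 0.0871
clk 3.275 tcp [0.5498 0.2345 0.1018] F [ 0.  -0.  -0.4] M [0.02 0.07 0.07] open 0.0871 x [ 4.e-03 -1.e-04 -1.e+00] y [-0.316  0.949 -0.001] fixrot units [0.001 0.046 0.   ]
```

```bash
python3 -m crank '[{"linear":[0.02,0.26,-0.1],"rot":[0,0.046,0],"hand":1},{"linear":[0,0,0],"rot":[0,0,0],"hand":1}]'
python3 -c "from h import *;st()"
```

```text
clock: 3.52
tool_pos: [0.5522, 0.2498, 0.098]
orientation: [13.2, 89.8, 31.5]
force: [0.2, 0.2, 0.0]
opening: 0.0878
clk 3.525 tcp [0.5522 0.2498 0.098 ] F [0.2 0.2 0. ] M [-0.05 -0.    0.03] open 0.0878 x [ 0.0025  0.0015 -1.    ] y [-0.314  0.949  0.001] fixrot units [-0.017  0.028  0.   ]
```

```bash
python3 -m crank '[{"linear":[-0.02,0,-0.11],"rot":[-0.017,0.028,0],"hand":1},{"linear":[0,0,0],"rot":[0,0,0],"hand":1}]'
python3 -c "from h import *;st()"
```

```text
clock: 3.78
tool_pos: [0.5513, 0.2502, 0.0921]
orientation: [22.6, 89.9, 40.9]
force: [0.1, 0.5, -0.2]
opening: 0.0879
clk 3.775 tcp [0.5513 0.2502 0.0921] F [ 0.1  0.5 -0.2] M [-0.02  0.01 -0.04] open 0.0879 x [ 0.0012  0.0011 -1.    ] y [-0.314  0.949  0.001] fixrot units [-0.012  0.014  0.   ]
```

Well placed: the grip is 111 mm up. I close the fingers.

```bash
python3 -m crank '[{"linear":[0,0,0],"rot":[0,0,0],"hand":0.3},{"linear":[0,0,0],"rot":[0,0,0],"hand":0},{"linear":[0,0,0],"rot":[0,0,0],"hand":0},{"linear":[0,0,0],"rot":[0,0,0],"hand":0},{"linear":[0,0,0],"rot":[0,0,0],"hand":0},{"linear":[0,0,0],"rot":[0,0,0],"hand":0},{"linear":[0,0,0],"rot":[0,0,0],"hand":0},{"linear":[0,0,0],"rot":[0,0,0],"hand":0}]'
python3 -c "from h import *;st()"
```

```text
clock: 4.78
tool_pos: [0.5515, 0.2507, 0.0926]
orientation: [26.8, 89.8, 45.1]
force: [0.0, 0.9, -0.2]
opening: 0.0349
clk 4.775 tcp [0.5515 0.2507 0.0926] F [ 0.   0.9 -0.2] M [ 0.28  0.11 -0.02] open 0.0349 x [ 0.0019  0.002  -1.    ] y [-0.315  0.949  0.001] fixrot units [-0.022  0.022  0.   ]
```

```bash
python3 -m crank '[{"linear":[0,0,0],"rot":[0,0,0],"hand":0},{"linear":[0,0,0],"rot":[0,0,0],"hand":0}]'
python3 -m crank '[{"linear":[0,0,0.2],"rot":[0,0,0],"hand":0},{"linear":[0,0,0.4],"rot":[0,0,0],"hand":0},{"linear":[0,0,0.4],"rot":[0,0,0],"hand":0},{"linear":[0,0,0.4],"rot":[0,0,0],"hand":0},{"linear":[0,0,0.4],"rot":[0,0,0],"hand":0},{"linear":[0,0,0.4],"rot":[0,0,0],"hand":0},{"linear":[0,0,0.2],"rot":[0,0,0],"hand":0},{"linear":[0,0,0],"rot":[0,0,0],"hand":0}]'
python3 - <<'E'
from h import *
s,W=wristW('w2');snap('side','s2')
E
```

```text
clock: 5.03
tool_pos: [0.5514, 0.2507, 0.0926]
orientation: [26.2, 89.8, 44.5]
force: [-1.4, 1.0, 0.8]
opening: 0.0346
clock: 6.02
tool_pos: [0.5483, 0.2477, 0.2419]
orientation: [-173.0, 89.8, -154.7]
force: [-0.6, -0.3, -3.4]
opening: 0.0348
clk 6.025 tcp [0.5483 0.2477 0.2419] F [-0.6 -0.3 -3.4] M [ 0.08 -0.02  0.01] open 0.0348 x [-0.0037 -0.0018 -1.    ] y [-0.313  0.95  -0.001] fixrot units [ 0.02  -0.043  0.   ]
```

View pics/w2.png

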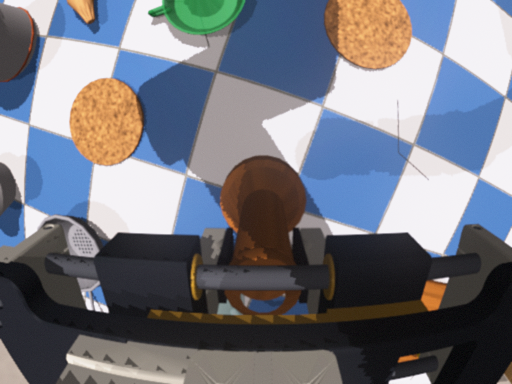

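View pics/s2.png

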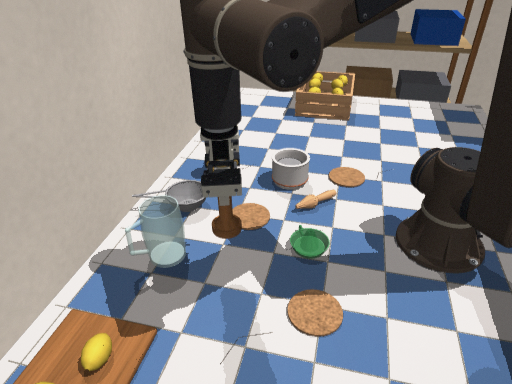

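The tamper is lifted (it reads about 3.4 N). The wrist view shows the foot at (262,195), well held. Next I check its offset and tilt in the hand.

```bash
cat >> h.py <<'E'
def foot(s,W,tcp,plot=False):
    d=s['depth'];zt=tcp[2]-.0925+.02
    m=(np.hypot(W[...,0]-tcp[0],W[...,1]-tcp[1])<.055)&(d>0)&(abs(W[...,2]-zt)<.008)
    p=W[m];c,r=cv2.minEnclosingCircle(p[:,:2].astype(np.float32))
    q=p[np.hypot(p[:,0]-c[0],p[:,1]-c[1])<.033]
    q=q[abs(q[:,2]-np.median(q[:,2]))<.003]
    k=np.linalg.lstsq(np.c_[q[:,:2]-c,np.ones(len(q))],q[:,2],rcond=None)[0]
    print('foot n',len(p),'c',np.round(c,4),'r',round(r,4),'off from tcp',np.round(c-tcp[:2],4),'plane',k.round(4))
E
python3 - <<'E'
from h import *
s,W=wristW('w3');foot(s,W,monitor.get_obs()['tool_pos'])
E
```

```text
clk 6.125 tcp [0.5478 0.2474 0.2405] F [-0.1 -0.9 -4.2] M [ 0.03 -0.   -0.03] open 0.0346 x [-0.0055 -0.003  -1.    ] y [-0.313  0.95  -0.001] fixrot units [ 0.034 -0.063  0.   ]
foot n 2820 c [0.5471 0.2471] r 0.0365 off from tcp [-0.0006 -0.0003] plane [-0.0054 -0.0048  0.1682]
```

```bash
python3 -m crank '[{"linear":[-0.1,-0.5,0],"rot":[0.03,-0.06,0],"hand":0},{"linear":[-0.14,-0.85,0],"rot":[0,0,0],"hand":0},{"linear":[-0.14,-0.85,0],"rot":[0,0,0],"hand":0},{"linear":[-0.14,-0.85,0],"rot":[0,0,0],"hand":0},{"linear":[-0.14,-0.85,0],"rot":[0,0,0],"hand":0},{"linear":[-0.14,-0.85,0],"rot":[0,0,0],"hand":0},{"linear":[-0.14,-0.85,0],"rot":[0,0,0],"hand":0},{"linear":[-0.14,-0.85,0],"rot":[0,0,0],"hand":0},{"linear":[-0.14,-0.8,0],"rot":[0,0,0],"hand":0},{"linear":[-0.05,-0.4,0],"rot":[0,0,0],"hand":0},{"linear":[0,0,0],"rot":[0,0,0],"hand":0},{"linear":[0,0,0],"rot":[0,0,0],"hand":0}]'
python3 - <<'E'
from h import *
s,W=wristW('w4');foot(s,W,monitor.get_obs()['tool_pos'])
m=(s['depth']>0)&(abs(W[...,2]-.1)<.004)&(np.hypot(W[...,0]-.4705,W[...,1]+.2245)<.085)
p=W[m];print(len(p),np.median(p[:,2]),cv2.minEnclosingCircle(p[:,:2].astype(np.float32)))
E
```

```text
clock: 7.68
tool_pos: [0.461, -0.2253, 0.227]
orientation: [175.3, 88.8, -166.4]
force: [-0.1, -0.4, -3.0]
opening: 0.0347
clk 7.675 tcp [ 0.461  -0.2253  0.227 ] F [-0.1 -0.4 -3. ] M [ 0.11 -0.15 -0.04] open 0.0347 x [-0.0202 -0.0049 -0.9998] y [-0.314  0.95   0.002] fixrot units [ 0.056 -0.231  0.   ]
foot n 2846 c [ 0.4596 -0.2258] r 0.0362 off from tcp [-0.0014 -0.0007] plane [-0.0049 -0.0019  0.1549]
2823 0.09859712330181963 ((0.47153744101524353, -0.22676469385623932), 0.06644638627767563)
```

View pics/w4.png

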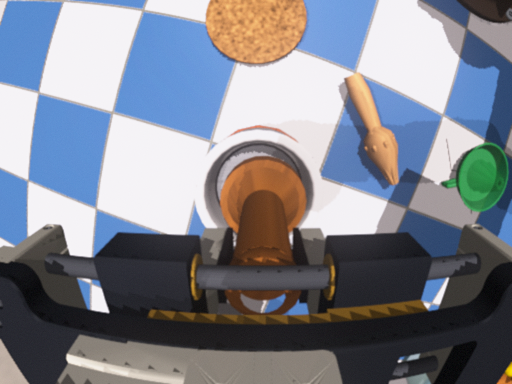

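The wrist view shows the foot (262,195) over the crock mouth (260,180). The foot is about 12 mm short in x, and the tool leans about 1.2°. I correct both.

```bash
python3 -m crank '[{"linear":[0.17,0,0],"rot":[0.05,-0.22,0],"hand":0},{"linear":[0,0,0],"rot":[0,0,0],"hand":0},{"linear":[0,0,0],"rot":[0,0,0],"hand":0}]'
python3 - <<'E'
from h import *
s,W=wristW('w5');foot(s,W,monitor.get_obs()['tool_pos'])
E
```

```text
clock: 8.1
tool_pos: [0.4725, -0.2233, 0.2268]
orientation: [-20.8, 90.0, -2.3]
force: [-1.4, 0.3, -3.9]
opening: 0.0344
clk 8.1 tcp [ 0.4725 -0.2233  0.2268] F [-1.4  0.3 -3.9] M [-0.12  0.35 -0.01] open 0.0344 x [ 2.e-04 -0.e+00 -1.e+00] y [-0.317  0.948 -0.   ] fixrot units [0.    0.002 0.   ]
foot n 2884 c [ 0.4662 -0.2256] r 0.0364 off from tcp [-0.0063 -0.0022] plane [-0.015  -0.0061  0.1553]
```

```bash
python3 -m crank '[{"linear":[0,0,0],"rot":[0,0,0],"hand":0},{"linear":[0,0,0],"rot":[0,0,0],"hand":0},{"linear":[0,0,0],"rot":[0,0,0],"hand":0}]'
python3 - <<'E'
from h import *
for t in 'ab':
  s,W=wristW('w6'+t);foot(s,W,monitor.get_obs()['tool_pos'])
E
```

```text
clock: 8.52
tool_pos: [0.4725, -0.2232, 0.227]
orientation: [-23.3, 90.0, -4.8]
force: [0.1, -0.5, -2.8]
opening: 0.0348
clk 8.525 tcp [ 0.4725 -0.2232  0.227 ] F [ 0.1 -0.5 -2.8] M [ 0.09 -0.1   0.05] open 0.0348 x [ 5.e-04 -0.e+00 -1.e+00] y [-0.317  0.948 -0.   ] fixrot units [0.001 0.006 0.   ]
foot n 2841 c [ 0.4743 -0.2229] r 0.0362 off from tcp [0.0017 0.0002] plane [0.0024 0.004  0.1547]
clk 8.575 tcp [ 0.4726 -0.2232  0.227 ] F [ 0.7 -0.1 -2.5] M [ 0.05 -0.08 -0.01] open 0.0347 x [ 6.e-04 -1.e-04 -1.e+00] y [-0.317  0.948 -0.   ] fixrot units [0.001 0.007 0.   ]
foot n 2845 c [ 0.4745 -0.2228] r 0.0363 off from tcp [0.0019 0.0003] plane [0.0037 0.0037 0.1549]
```

```bash
python3 -m crank '[{"linear":[-0.05,-0.04,-0.1],"rot":[0,0,0],"hand":0},{"linear":[0,0,-0.2],"rot":[0,0,0],"hand":0},{"linear":[0,0,-0.2],"rot":[0,0,0],"hand":0},{"linear":[0,0,-0.2],"rot":[0,0,0],"hand":0},{"linear":[0,0,-0.1],"rot":[0,0,0],"hand":0},{"linear":[0,0,0],"rot":[0,0,0],"hand":0},{"linear":[0,0,0],"rot":[0,0,0],"hand":0}]'
python3 - <<'E'
from h import *
s,W=wristW('w7');foot(s,W,monitor.get_obs()['tool_pos'])
E
```

```text
clock: 9.5
tool_pos: [0.4687, -0.2258, 0.1746]
orientation: [155.8, 89.9, 174.3]
force: [-0.5, 0.5, -4.6]
opening: 0.0349
clk 9.5 tcp [ 0.4687 -0.2258  0.1746] F [-0.5  0.5 -4.6] M [-0.04 -0.04  0.02] open 0.0349 x [-1.4e-03  1.0e-04 -1.0e+00] y [-0.317  0.948  0.001] fixrot units [-0.002 -0.016 -0.   ]
foot n 3403 c [ 0.468  -0.2256] r 0.055 off from tcp [-0.0007  0.0002] plane [-0.0025 -0.0033  0.1023]
```

```bash
python3 -m crank '[{"linear":[0.03,0,-0.1],"rot":[0,-0.016,0],"hand":0},{"linear":[0,0,-0.1],"rot":[0,0,0],"hand":0},{"linear":[0,0,-0.1],"rot":[0,0,0],"hand":0},{"linear":[0,0,-0.1],"rot":[0,0,0],"hand":0}]'
python3 -c "from h import *;st()"
python3 -m crank '[{"linear":[0,0,-0.1],"rot":[0,0,0],"hand":0},{"linear":[0,0,-0.1],"rot":[0,0,0],"hand":0}]'
python3 -c "from h import *;st()"
```

```text
clock: 10.05
tool_pos: [0.4731, -0.2264, 0.1523]
orientation: [-34.0, 89.6, -15.5]
force: [-0.9, 0.9, 6.6]
opening: 0.0349
clk 10.05 tcp [ 0.4731 -0.2264  0.1523] F [-0.9  0.9  6.6] M [0.84 0.45 0.04] open 0.0349 x [ 0.0063 -0.0018 -1.    ] y [-0.318  0.948 -0.004] fixrot units [0.02  0.072 0.   ]
clock: 10.3
tool_pos: [0.4751, -0.2266, 0.1421]
orientation: [-33.1, 89.4, -14.5]
force: [-1.9, 2.5, 8.9]
opening: 0.0346
clk 10.3 tcp [ 0.4751 -0.2266  0.1421] F [-1.9  2.5  8.9] M [ 1.54  0.65 -0.02] open 0.0346 x [ 0.0109 -0.0028 -0.9999] y [-0.319  0.948 -0.006] fixrot units [0.032 0.125 0.   ]
```

```bash
python3 -m crank '[{"linear":[-0.04,0,-0.08],"rot":[0.03,0.12,0],"hand":0},{"linear":[-0.02,0,-0.08],"rot":[0.01,0.05,0],"hand":0},{"linear":[0,0,-0.08],"rot":[0,0,0],"hand":0}]'
python3 - <<'E'
from h import *
s,W=wristW('w8');foot(s,W,monitor.get_obs()['tool_pos'])
E
```

```text
clock: 10.68
tool_pos: [0.4802, -0.2287, 0.1359]
orientation: [-41.6, 89.2, -22.7]
force: [-2.5, 4.3, 29.5]
opening: 0.0347
clk 10.675 tcp [ 0.4802 -0.2287  0.1359] F [-2.5  4.3 29.5] M [ 2.33  1.12 -0.02] open 0.0347 x [ 0.0136 -0.0057 -0.9999] y [-0.324  0.946 -0.01 ] fixrot units [0.065 0.156 0.   ]
foot n 3176 c [ 0.4731 -0.2265] r 0.0531 off from tcp [-0.0072  0.0021] plane [-0.0137  0.0108  0.0651]
```

View pics/w8.png

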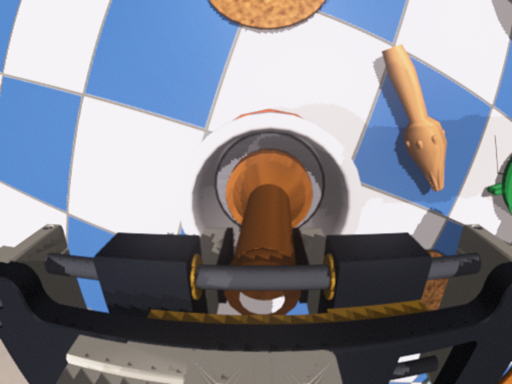

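The foot top reads 65 mm, so the underside is at 45 mm: the plate is at its stop. The tool has drifted to +x and leans slightly, so I square it while pressing.

```bash
python3 -m crank '[{"linear":[-0.12,0.04,-0.03],"rot":[0.065,0.15,0],"hand":0},{"linear":[-0.05,0.01,-0.03],"rot":[0.03,0.08,0],"hand":0}]'
python3 - <<'E'
from h import *
s,W=wristW('w9');foot(s,W,monitor.get_obs()['tool_pos'])
m=(s['depth']>0)&(abs(W[...,2]-.045)<.012)&(np.hypot(W[...,0]-.471,W[...,1]+.2255)<.045)
p=W[m];A=np.c_[p[:,:2]-[.471,-.2255],np.ones(len(p))]
k=np.linalg.lstsq(A,p[:,2],rcond=None)[0];print('plate',len(p),k,np.std(A@k-p[:,2]),p.min(0),p.max(0))
E
```

```text
clock: 10.98
tool_pos: [0.4751, -0.2272, 0.1366]
orientation: [-36.9, 89.7, -17.9]
force: [0.6, -1.6, 4.8]
opening: 0.0342
clk 10.975 tcp [ 0.4751 -0.2272  0.1366] F [ 0.6 -1.6  4.8] M [-0.89 -0.53 -0.01] open 0.0342 x [ 0.0046 -0.0015 -1.    ] y [-0.326  0.945 -0.003] fixrot units [0.017 0.053 0.   ]
foot n 3244 c [ 0.4724 -0.2262] r 0.0533 off from tcp [-0.0027  0.0011] plane [-0.002   0.0213  0.0652]
plate 2137 [-0.03256084  0.01650305  0.04409314] 0.0022175294140124044 [ 0.4260058  -0.27039083  0.04074658] [ 0.5124541  -0.18069474  0.05693644]
```

```bash
python3 -m crank '[{"linear":[-0.06,0.02,-0.03],"rot":[0.017,0.053,0],"hand":0},{"linear":[-0.03,0,-0.06],"rot":[0,0.03,0],"hand":0},{"linear":[-0.03,0,-0.06],"rot":[0,0.03,0],"hand":0}]'
cat >> h.py <<'E'
def plate(s,W,c=(.471,-.2257)):
    r=np.hypot(W[...,0]-c[0],W[...,1]-c[1])
    m=(s['depth']>0)&(abs(W[...,2]-.046)<.012)&(r<.0445)&(r>.039)
    p=W[m];A=np.c_[p[:,:2]-c,np.ones(len(p))]
    for i in range(4):
        k=np.linalg.lstsq(A,p[:,2],rcond=None)[0];e=A@k-p[:,2];g=abs(e)<max(2*np.std(e),.0006);p=p[g];A=A[g]
    a=np.degrees(np.arctan2(p[:,1]-c[1],p[:,0]-c[0]))
    print('plate',len(p),k.round(4),'sd',np.std(A@k-p[:,2]).round(5),[(b,round(float(np.median(p[abs(a-b)<15,2])),4)) for b in range(-165,180,30) if (abs(a-b)<15).sum()>5])
E
python3 - <<'E'
from h import *
s,W=wristW('w10');foot(s,W,monitor.get_obs()['tool_pos']);plate(s,W)
E
```

```text
clock: 11.4
tool_pos: [0.4764, -0.2291, 0.1361]
orientation: [-51.6, 89.2, -32.3]
force: [-3.3, 7.1, 28.6]
opening: 0.0352
clk 11.4 tcp [ 0.4764 -0.2291  0.1361] F [-3.3  7.1 28.6] M [ 3.3   1.89 -0.01] open 0.0352 x [ 0.012  -0.0076 -0.9999] y [-0.331  0.944 -0.011] fixrot units [0.087 0.137 0.   ]
foot n 3052 c [ 0.4741 -0.2267] r 0.053 off from tcp [-0.0023  0.0023] plane [-0.0108  0.0236  0.0652]
plate 1050 [-0.0194  0.0324  0.0439] sd 0.00049 [(-165, 0.0443), (-135, 0.0435), (-105, 0.0428), (-75, 0.0425), (-45, 0.0422), (75, 0.0452), (105, 0.0454), (135, 0.0453), (165, 0.045)]
```

```bash
python3 -m crank '[{"linear":[-0.08,0.06,0.02],"rot":[0.08,0.13,0],"hand":0},{"linear":[-0.03,0.03,0],"rot":[0.03,0.03,0],"hand":0}]'
python3 - <<'E'
from h import *
s,W=wristW('w11');foot(s,W,monitor.get_obs()['tool_pos']);plate(s,W)
E
```

```text
clock: 11.7
tool_pos: [0.4696, -0.2232, 0.1374]
orientation: [98.1, 89.8, 117.4]
force: [-0.1, -0.2, -4.0]
opening: 0.0345
clk 11.7 tcp [ 0.4696 -0.2232  0.1374] F [-0.1 -0.2 -4. ] M [-0.   -0.03 -0.04] open 0.0345 x [-0.0015  0.0028 -1.    ] y [-0.33   0.944  0.003] fixrot units [-0.032 -0.017 -0.   ]
foot n 2939 c [ 0.4672 -0.2138] r 0.0419 off from tcp [-0.0021  0.0093] plane [ 0.0053 -0.0361  0.0675]
plate 840 [-0.0215  0.0247  0.0437] sd 0.00056 [(-165, 0.0443), (-135, 0.0436), (-105, 0.0429), (-75, 0.0425), (-45, 0.0424), (-15, 0.0425), (135, 0.0452), (165, 0.0448)]
```

```bash
python3 -m crank '[{"linear":[0.02,-0.03,0],"rot":[-0.03,-0.017,0],"hand":0},{"linear":[0,0,0],"rot":[0,0,0],"hand":0},{"linear":[0,0,0],"rot":[0,0,0],"hand":0}]'
python3 - <<'E'
from h import *
for t in 'abc':
  s,W=wristW('w12'+t);foot(s,W,monitor.get_obs()['tool_pos']);plate(s,W)
E
```

```text
clock: 12.12
tool_pos: [0.4702, -0.2246, 0.1369]
orientation: [139.7, 89.9, 159.0]
force: [-1.8, 2.6, 3.0]
opening: 0.0346
clk 12.125 tcp [ 0.4702 -0.2246  0.1369] F [-1.8  2.6  3. ] M [1.16 0.61 0.03] open 0.0346 x [-1.7e-03  7.0e-04 -1.0e+00] y [-0.33   0.944  0.001] fixrot units [-0.008 -0.02  -0.   ]
foot n 3029 c [ 0.4716 -0.2265] r 0.0533 off from tcp [ 0.0015 -0.0019] plane [-0.0085  0.0749  0.0669]
plate 859 [-0.0284  0.0388  0.0439] sd 0.00052 [(-165, 0.0446), (-135, 0.0436), (-105, 0.0427), (-75, 0.042), (-45, 0.0419), (-15, 0.0422), (135, 0.0462), (165, 0.0453)]
clk 12.175 tcp [ 0.4701 -0.2246  0.1369] F [-2.   2.1  3.2] M [ 1.2   0.54 -0.03] open 0.035 x [-1.7e-03  7.0e-04 -1.0e+00] y [-0.33   0.944  0.001] fixrot units [-0.008 -0.02  -0.   ]
foot n 3029 c [ 0.4715 -0.2262] r 0.0534 off from tcp [ 0.0013 -0.0015] plane [-0.0089  0.0756  0.0668]
plate 867 [-0.0272  0.037   0.0439] sd 0.00054 [(-165, 0.0445), (-135, 0.0435), (-105, 0.0427), (-75, 0.042), (-45, 0.0421), (-15, 0.0423), (135, 0.0458), (165, 0.0452)]
clk 12.225 tcp [ 0.4701 -0.2246  0.1369] F [-1.1  1.8  3.3] M [ 1.16  0.6  -0.05] open 0.0351 x [-1.7e-03  7.0e-04 -1.0e+00] y [-0.33   0.944  0.001] fixrot units [-0.008 -0.02  -0.   ]
foot n 3023 c [ 0.4716 -0.2264] r 0.0532 off from tcp [ 0.0015 -0.0018] plane [-0.0107  0.0792  0.0668]
plate 861 [-0.0267  0.0385  0.0439] sd 0.00054 [(-165, 0.0446), (-135, 0.0436), (-105, 0.0427), (-75, 0.0421), (-45, 0.0421), (-15, 0.0422), (135, 0.0461), (165, 0.0452)]
```

View pics/w12c.png

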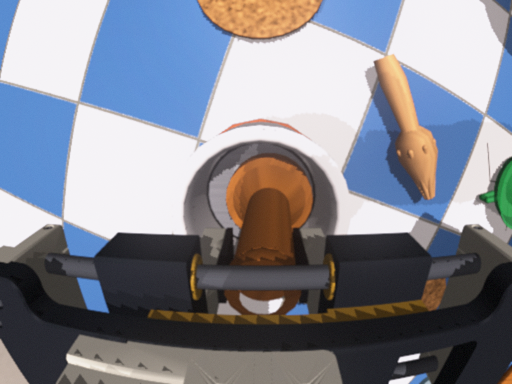

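```bash
cat >> h.py <<'E'
def rim(s,W,c=(.471,-.2257)):
    r=np.hypot(W[...,0]-c[0],W[...,1]-c[1])
    m=(s['depth']>0)&(abs(W[...,2]-.1)<.006)&(r<.065)&(r>.056)
    p=W[m];A=np.c_[p[:,:2]-c,np.ones(len(p))]
    for i in range(4):
        k=np.linalg.lstsq(A,p[:,2],rcond=None)[0];e=A@k-p[:,2];g=abs(e)<max(2*np.std(e),.0006);p=p[g];A=A[g]
    print('rim',len(p),k.round(4),np.std(A@k-p[:,2]).round(5))
def load(tag):
    s=dict(np.load(f'pics/{tag}.npz'));d=s['depth'];v,u=np.mgrid[:384,:512];K=s['K']
    x=(u-K[0,2])/K[0,0];y=(v-K[1,2])/K[1,1];r=np.hypot(x,y)+1e-9
    P=np.stack([x/r*np.tan(r)*d,-y/r*np.tan(r)*d,-d,np.ones_like(d)],-1)
    T=np.eye(4);T[:3,:3]=R.from_euler('xyz',s['pose'][3:],degrees=True).as_matrix();T[:3,3]=s['pose'][:3];return s,(P@(T@s['hand_eye']).T)[...,:3]
def foot2(s,W,tcp):
    # lateral extent of handle at two heights -> tilt ; plane on front foot ring
    zt=tcp[2]-.0725
    r=np.hypot(W[...,0]-tcp[0],W[...,1]-tcp[1])
    m=(s['depth']>0)&(r<.036)&(r>.014)&(abs(W[...,2]-zt)<.004);p=W[m];A=np.c_[p[:,:2]-tcp[:2],np.ones(len(p))]
    for i in range(5):
        k=np.linalg.lstsq(A,p[:,2],rcond=None)[0];e=A@k-p[:,2];g=abs(e)<max(2*np.std(e),.0006);p=p[g];A=A[g]
    print('foot2',len(p),k.round(4),np.std(A@k-p[:,2]).round(5))
E
python3 - <<'E'
from h import *
for t in ('w4','w6b','w7','w8','w9','w10','w11','w12c'):
    s,W=load(t);print(t);rim(s,W);foot2(s,W,s['pose'][:3]); 
    if t!='w4':plate(s,W)
E
```

```text
w4
rim 2054 [0.0004 0.     0.0987] 0.00057
foot2 1507 [-0.0196 -0.0021  0.1535] 0.00069
w6b
rim 2240 [0.0013 0.0003 0.0988] 0.00054
foot2 1570 [0.0179 0.0063 0.1536] 0.00069
plate 0 [0. 0. 0.] sd nan []
w7
rim 2748 [-0.001  -0.001   0.0986] 0.00054
foot2 1564 [-0.0012 -0.0002  0.101 ] 0.00064
plate 0 [0. 0. 0.] sd nan []
w8
rim 3714 [-0.0001 -0.0002  0.0987] 0.00052
foot2 1039 [-0.058   0.0263  0.0633] 0.00069
plate 1045 [-0.0426  0.0211  0.0438] sd 0.00048 [(-165, 0.0452), (-135, 0.0445), (-105, 0.0435), (-75, 0.0425), (-45, 0.0419), (75, 0.0443), (105, 0.0452), (135, 0.0457), (165, 0.0457)]
w9
rim 3549 [-0.0001 -0.0007  0.0987] 0.00053
foot2 1318 [-0.02    0.0264  0.0639] 0.00069
plate 1053 [-0.018   0.0205  0.0438] sd 0.00052 [(-165, 0.0442), (-135, 0.0438), (-105, 0.0432), (-75, 0.0428), (-45, 0.0427), (75, 0.0445), (105, 0.0449), (135, 0.0449), (165, 0.0449)]
w10
rim 3544 [-0.0001 -0.0008  0.0987] 0.00051
foot2 1205 [-0.0286  0.0444  0.0637] 0.00075
plate 1050 [-0.0194  0.0324  0.0439] sd 0.00049 [(-165, 0.0443), (-135, 0.0435), (-105, 0.0428), (-75, 0.0425), (-45, 0.0422), (75, 0.0452), (105, 0.0454), (135, 0.0453), (165, 0.045)]
w11
rim 3324 [-0.0001  0.0002  0.0987] 0.00052
foot2 1251 [-0.0354  0.0436  0.0647] 0.00079
plate 840 [-0.0215  0.0247  0.0437] sd 0.00056 [(-165, 0.0443), (-135, 0.0436), (-105, 0.0429), (-75, 0.0425), (-45, 0.0424), (-15, 0.0425), (135, 0.0452), (165, 0.0448)]
w12c
rim 3353 [0.0004 0.     0.0987] 0.00052
foot2 1180 [-0.0334  0.0458  0.0642] 0.00074
plate 861 [-0.0267  0.0385  0.0439] sd 0.00054 [(-165, 0.0446), (-135, 0.0436), (-105, 0.0427), (-75, 0.0421), (-45, 0.0421), (-15, 0.0422), (135, 0.0461), (165, 0.0452)]
  ret = _var(a, axis=axis, dtype=dtype, out=out, ddof=ddof,
  arrmean = um.true_divide(arrmean, div, out=arrmean,
  ret = ret.dtype.type(ret / rcount)
```

The rim serves as a level reference and fits flat to 0.001. Against it the tamper sits about 0.055 rad crooked in the grip while the tool is vertical, and the plate follows it at 0.047. I turn the tool about the foot to square it.

```bash
python3 -m crank '[{"linear":[-0.025,0.035,0],"rot":[-0.26,-0.19,0],"hand":0},{"linear":[-0.025,0.035,0],"rot":[-0.26,-0.19,0],"hand":0},{"linear":[0,0,-0.02],"rot":[0,0,0],"hand":0}]'
cat >> h.py <<'E'
def allm(t):
    s,W=wristW(t);rim(s,W);foot2(s,W,s_pose(t));plate(s,W)
def s_pose(t): return np.load(f'pics/{t}.npz')['pose'][:3]
E
python3 -c "
from h import *
allm('w13')"
```

```text
clock: 12.65
tool_pos: [0.468, -0.2208, 0.1364]
orientation: [-73.3, 86.7, -54.0]
force: [-4.3, 5.0, 16.3]
opening: 0.0347
clk 12.65 tcp [ 0.468  -0.2208  0.1364] F [-4.3  5.  16.3] M [1.99 1.8  0.05] open 0.0347 x [ 0.0339 -0.0467 -0.9983] y [-0.33   0.942 -0.055] fixrot units [0.535 0.389 0.   ]
rim 3405 [-0.0009 -0.0008  0.0986] 0.00053
foot2 1443 [-0.0013 -0.0089  0.0637] 0.00066
plate 914 [ 0.0043 -0.0111  0.0438] sd 0.00053 [(-165, 0.0437), (-135, 0.0439), (-105, 0.0442), (-75, 0.0443), (-45, 0.0444), (-15, 0.0441), (105, 0.0432), (135, 0.0433), (165, 0.0435)]
```

The foot is within 0.009 rad of level and the plate within 0.012, with about 16 N on it. I hold it there.

```bash
python3 -m crank '[{"linear":[0,0,-0.01],"rot":[0,0,0],"hand":0},{"linear":[0,0,-0.01],"rot":[0,0,0],"hand":0},{"linear":[0,0,-0.01],"rot":[0,0,0],"hand":0},{"linear":[0,0,-0.01],"rot":[0,0,0],"hand":0}]'
python3 -c "
from h import *
allm('w14')"

```

```text
clock: 13.2
tool_pos: [0.4679, -0.2208, 0.1365]
orientation: [-73.3, 86.7, -53.9]
force: [-3.9, 4.7, 8.8]
opening: 0.0344
clk 13.2 tcp [ 0.4679 -0.2208  0.1365] F [-3.9  4.7  8.8] M [2.   1.65 0.01] open 0.0344 x [ 0.0341 -0.0468 -0.9983] y [-0.331  0.942 -0.055] fixrot units [0.537 0.391 0.   ]
rim 3327 [-0.0002 -0.0004  0.0987] 0.0005
foot2 1417 [ 0.0012 -0.0076  0.0638] 0.0006
plate 915 [ 0.0016 -0.0104  0.0439] sd 0.00054 [(-165, 0.0439), (-135, 0.0441), (-105, 0.0442), (-75, 0.0442), (-45, 0.0442), (-15, 0.0441), (105, 0.0436), (135, 0.0434), (165, 0.0436)]
```

```bash
python3 -m crank '[{"linear":[0,0,-0.02],"rot":[0,0,0],"hand":0},{"linear":[-0.01,0.01,-0.02],"rot":[0,0,0],"hand":0},{"linear":[0,0,-0.02],"rot":[0,0,0],"hand":0},{"linear":[0,0,-0.015],"rot":[0,0,0],"hand":0},{"linear":[0,0,-0.015],"rot":[0,0,0],"hand":0},{"linear":[0,0,-0.015],"rot":[0,0,0],"hand":0}]'
python3 -c "
from h import *
allm('w15')"

```

```text
clock: 14.0
tool_pos: [0.4681, -0.2208, 0.1364]
orientation: [-72.3, 86.5, -52.8]
force: [-4.2, 5.7, 12.8]
opening: 0.0352
clk 14.0 tcp [ 0.4681 -0.2208  0.1364] F [-4.2  5.7 12.8] M [2.45 2.12 0.02] open 0.0352 x [ 0.0369 -0.0486 -0.9981] y [-0.333  0.941 -0.058] fixrot units [0.557 0.423 0.   ]
rim 3343 [-0.0007 -0.0001  0.0987] 0.00051
foot2 1443 [-0.0028 -0.0108  0.0637] 0.00068
plate 918 [ 0.003  -0.0109  0.0438] sd 0.00053 [(-165, 0.0439), (-135, 0.0441), (-105, 0.0443), (-75, 0.0443), (-45, 0.0443), (-15, 0.0441), (105, 0.0437), (135, 0.0435), (165, 0.0436)]
```

Held level for well over a second. I lift straight up and check the plate.

```bash
python3 -m crank '[{"linear":[0,0,0.2],"rot":[0,0,0],"hand":0},{"linear":[0,0,0.4],"rot":[0,0,0],"hand":0},{"linear":[0,0,0.5],"rot":[0,0,0],"hand":0},{"linear":[0,0,0.5],"rot":[0,0,0],"hand":0},{"linear":[0,0,0.3],"rot":[0,0,0],"hand":0},{"linear":[0,0,0],"rot":[0,0,0],"hand":0},{"linear":[0,0,0],"rot":[0,0,0],"hand":0},{"linear":[0,0,0],"rot":[0,0,0],"hand":0}]'
python3 -c "
from h import *
allm('w16')"

```

```text
clock: 15.05
tool_pos: [0.4658, -0.2215, 0.2514]
orientation: [-76.3, 86.7, -56.8]
force: [0.3, 0.6, -2.8]
opening: 0.0343
clk 15.05 tcp [ 0.4658 -0.2215  0.2514] F [ 0.3  0.6 -2.8] M [0.19 0.18 0.02] open 0.0343 x [ 0.0312 -0.0476 -0.9984] y [-0.332  0.942 -0.055] fixrot units [0.546 0.357 0.   ]
rim 1798 [0.0013 0.0012 0.0988] 0.00056
foot2 1488 [ 0.003  -0.0166  0.1786] 0.00064
plate 422 [-0.0033 -0.0139  0.0436] sd 0.00061 [(-165, 0.0441), (-135, 0.044), (-105, 0.0441), (-75, 0.0441), (105, 0.0431), (135, 0.0433), (165, 0.0436)]
```

View pics/w16.png

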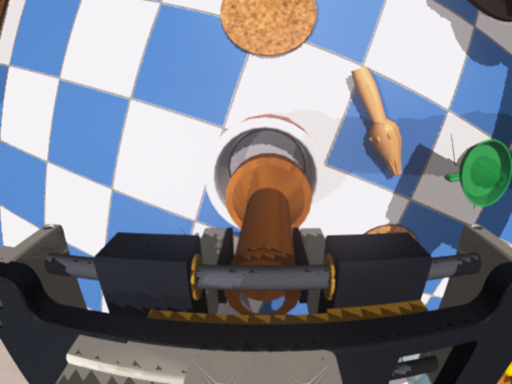

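The plate stayed home and level (tilt 0.014 rad). Now to the coaster.

```bash
python3 -m crank '[{"linear":[0.15,0.35,0],"rot":[0,0,0],"hand":0},{"linear":[0.28,0.68,0],"rot":[0,0,0],"hand":0},{"linear":[0.28,0.68,0],"rot":[0,0,0],"hand":0},{"linear":[0.28,0.68,0],"rot":[0,0,0],"hand":0},{"linear":[0.28,0.68,0],"rot":[0,0,0],"hand":0},{"linear":[0.15,0.35,0],"rot":[0,0,0],"hand":0},{"linear":[0,0,0],"rot":[0,0,0],"hand":0},{"linear":[0,0,0],"rot":[0,0,0],"hand":0},{"linear":[0,0,0],"rot":[0,0,0],"hand":0}]'
cat >> h.py <<'E'
def coaster(s,W,c=(.5595,.0075)):
    hsv=cv2.cvtColor(s['image'],cv2.COLOR_RGB2HSV)
    r=np.hypot(W[...,0]-c[0],W[...,1]-c[1])
    m=(s['depth']>0)&(abs(W[...,2]-.007)<.006)&(r<.09)&((hsv[...,0]<22)|(hsv[...,0]>170))&(hsv[...,1]>90)
    m=cv2.morphologyEx(m.astype(np.uint8),cv2.MORPH_OPEN,np.ones((3,3)))>0
    p=W[m];print('coaster',len(p),cv2.minEnclosingCircle(p[:,:2].astype(np.float32)),np.median(p[:,2]))
E
python3 - <<'E'
from h import *
s,W=wristW('w17');t=s_pose('w17');foot2(s,W,t);foot(s,W,t);coaster(s,W)
E
```

```text
clock: 16.23
tool_pos: [0.5501, -0.0115, 0.2454]
orientation: [-86.4, 86.9, -67.1]
force: [0.3, -0.6, -2.9]
opening: 0.0346
clk 16.225 tcp [ 0.5501 -0.0115  0.2454] F [ 0.3 -0.6 -2.9] M [ 0.24  0.17 -0.03] open 0.0346 x [ 0.021  -0.0498 -0.9985] y [-0.33   0.942 -0.054] fixrot units [0.571 0.241 0.   ]
foot2 1277 [-0.0378 -0.0293  0.1726] 0.00081
foot n 2784 c [ 0.546  -0.0127] r 0.0365 off from tcp [-0.004  -0.0013] plane [-0.0141 -0.0102  0.1741]
coaster 2674 ((0.5583992600440979, 0.007266094908118248), 0.06371244788169861) 0.006739218262840074
```

View pics/w17.png

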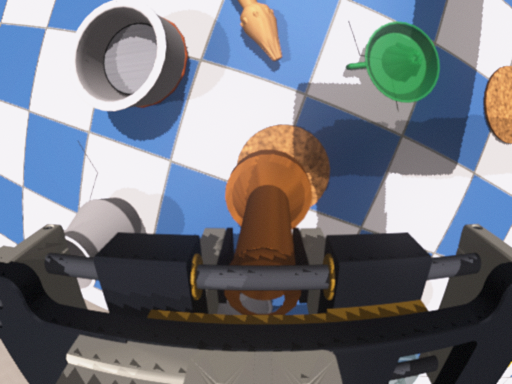

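```bash
python3 -m crank '[{"linear":[0.16,0.31,-0.3],"rot":[0.05,-0.1,0],"hand":0},{"linear":[0,0,-0.4],"rot":[0,0,0],"hand":0},{"linear":[0,0,-0.4],"rot":[0,0,0],"hand":0},{"linear":[0,0,-0.2],"rot":[0,0,0],"hand":0},{"linear":[0,0,0],"rot":[0,0,0],"hand":0},{"linear":[0,0,0],"rot":[0,0,0],"hand":0},{"linear":[0,0,0],"rot":[0,0,0],"hand":0}]'
python3 - <<'E'
from h import *
for t in('w18','w19'):
  s,W=wristW(t);t=s_pose(t);foot2(s,W,t);foot(s,W,t)
coaster(s,W)
E
```

```text
clock: 17.15
tool_pos: [0.5608, 0.004, 0.1692]
orientation: [-70.1, 86.7, -51.1]
force: [0.1, -0.3, -3.7]
opening: 0.0345
clk 17.15 tcp [0.5608 0.004  0.1692] F [ 0.1 -0.3 -3.7] M [ 0.21  0.15 -0.02] open 0.0345 x [ 0.0358 -0.0444 -0.9984] y [-0.325  0.944 -0.054] fixrot units [0.509 0.41  0.   ]
foot2 1272 [-0.0329 -0.0263  0.0964] 0.00077
foot n 2812 c [0.5563 0.0029] r 0.036 off from tcp [-0.0045 -0.0011] plane [-0.0081 -0.0088  0.0978]
clk 17.2 tcp [0.5609 0.004  0.1693] F [ 1.4  0.1 -3.6] M [0.22 0.07 0.03] open 0.0348 x [ 0.036  -0.0443 -0.9984] y [-0.325  0.944 -0.054] fixrot units [0.508 0.412 0.   ]
foot2 1293 [-0.0327 -0.0263  0.0965] 0.0008
foot n 2805 c [0.5566 0.0029] r 0.0361 off from tcp [-0.0043 -0.0012] plane [-0.0116 -0.0108  0.0978]
coaster 4628 ((0.5590356588363647, 0.0071145216934382915), 0.064006507396698) 0.006742548239248969
```

```bash
python3 -m crank '[{"linear":[0.03,0.06,-0.3],"rot":[0.18,-0.23,0],"hand":0},{"linear":[0,0,-0.3],"rot":[0,0,0],"hand":0},{"linear":[0,0,-0.25],"rot":[0,0,0],"hand":0},{"linear":[0,0,-0.1],"rot":[0,0,0],"hand":0},{"linear":[0,0,0],"rot":[0,0,0],"hand":0},{"linear":[0,0,0],"rot":[0,0,0],"hand":0}]'
python3 - <<'E'
from h import *
for t in('w20',):
  s,W=wristW(t);t=s_pose(t);foot2(s,W,t);foot(s,W,t)
coaster(s,W)
E
```

```text
clock: 18.0
tool_pos: [0.5646, 0.0084, 0.1131]
orientation: [-43.0, 86.2, -24.0]
force: [-0.8, 0.4, -2.4]
opening: 0.0346
clk 18.0 tcp [0.5646 0.0084 0.1131] F [-0.8  0.4 -2.4] M [ 0.09  0.23 -0.04] open 0.0346 x [ 0.0611 -0.0272 -0.9978] y [-0.325  0.945 -0.046] fixrot units [0.311 0.7   0.   ]
foot2 1426 [-0.0032 -0.0072  0.0403] 0.00071
foot n 2843 c [0.5619 0.0084] r 0.0361 off from tcp [-0.0027 -0.    ] plane [-0.0007 -0.0021  0.0414]
coaster 7694 ((0.5595709681510925, 0.006070045754313469), 0.06533262878656387) 0.006811199413562008
```

The foot is level (0.008 rad) and 3 mm from the coaster's centre, with about 13 mm left to go.

```bash
python3 -m crank '[{"linear":[-0.03,-0.02,-0.12],"rot":[0,0,0],"hand":0},{"linear":[0,0,-0.06],"rot":[0,0,0],"hand":0},{"linear":[0,0,-0.04],"rot":[0,0,0],"hand":0},{"linear":[0,0,0],"rot":[0,0,0],"hand":0}]'
python3 - <<'E'
from h import *
for t in('w21',):
  s,W=wristW(t);t=s_pose(t);foot2(s,W,t);foot(s,W,t)
E
```

```text
clock: 18.55
tool_pos: [0.5633, 0.0072, 0.1001]
orientation: [-42.0, 86.1, -23.0]
force: [-0.1, 0.9, -1.3]
opening: 0.0343
clk 18.55 tcp [0.5633 0.0072 0.1001] F [-0.1  0.9 -1.3] M [0.1  0.3  0.01] open 0.0343 x [ 0.063  -0.0267 -0.9977] y [-0.325  0.945 -0.046] fixrot units [0.306 0.721 0.   ]
foot2 1439 [ 0.0012 -0.0032  0.0273] 0.00073
foot n 2855 c [0.5608 0.0073] r 0.0362 off from tcp [-0.0025  0.0001] plane [ 0.0001 -0.0031  0.0283]
```

```bash
python3 -m crank '[{"linear":[0,0,-0.02],"rot":[0,0,0],"hand":0},{"linear":[0,0,0],"rot":[0,0,0],"hand":0},{"linear":[0,0,0],"rot":[0,0,0],"hand":0.45},{"linear":[0,0,0],"rot":[0,0,0],"hand":0.6},{"linear":[0,0,0],"rot":[0,0,0],"hand":1},{"linear":[0,0,0],"rot":[0,0,0],"hand":1},{"linear":[0,0,0],"rot":[0,0,0],"hand":1},{"linear":[0,0,0],"rot":[0,0,0],"hand":1}]'
python3 - <<'E'
from h import *
for t in('w22',):
  s,W=wristW(t);t=s_pose(t);foot2(s,W,t);foot(s,W,t)
E
```

```text
clock: 19.6
tool_pos: [0.5649, 0.0076, 0.1007]
orientation: [-40.6, 85.9, -21.6]
force: [0.3, -0.2, -0.1]
opening: 0.0831
clk 19.6 tcp [0.5649 0.0076 0.1007] F [ 0.3 -0.2 -0.1] M [ 0.13  0.19 -0.04] open 0.0831 x [ 0.0664 -0.0262 -0.9974] y [-0.325  0.944 -0.047] fixrot units [0.301 0.761 0.   ]
foot2 1433 [-0.008  -0.0001  0.0273] 0.00086
foot n 2937 c [0.5611 0.0084] r 0.0363 off from tcp [-0.0038  0.0008] plane [-0.0022 -0.0025  0.0284]
```

View pics/w22.png

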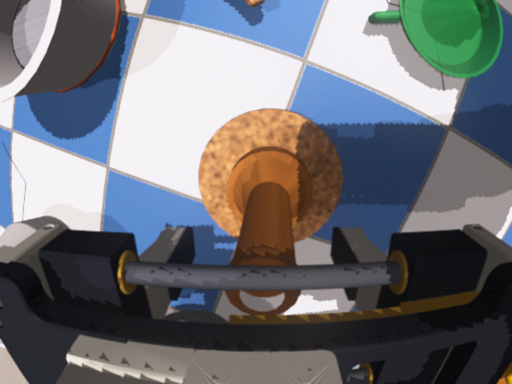

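The fingers are open and clear on both sides. The foot (268,180) sits well inside the cork disc (270,175). I back out along the tool axis.

```bash
python3 -m crank '[{"linear":[-0.01,0.005,0.2],"rot":[0,0,0],"hand":1},{"linear":[-0.03,0.01,0.5],"rot":[0,0,0],"hand":1},{"linear":[-0.03,0.01,0.5],"rot":[0,0,0],"hand":1},{"linear":[-0.03,0.01,0.5],"rot":[0,0,0],"hand":1},{"linear":[-0.03,0.01,0.5],"rot":[0,0,0],"hand":1},{"linear":[-0.4,-0.5,0.2],"rot":[0,0,0],"hand":1},{"linear":[-0.4,-0.8,0.1],"rot":[0,0,0],"hand":1},{"linear":[-0.4,-0.8,0],"rot":[0,0,0],"hand":1},{"linear":[-0.4,-0.8,0],"rot":[0,0,0],"hand":1},{"linear":[0,-0.8,0],"rot":[0,0,0],"hand":1},{"linear":[0,-0.8,0],"rot":[0,0,0],"hand":1},{"linear":[0,-0.8,0],"rot":[0,0,0],"hand":1},{"linear":[0,-0.8,0],"rot":[0,0,0],"hand":1},{"linear":[0,0,0],"rot":[0,0,0],"hand":1},{"linear":[0,0,0],"rot":[0,0,0],"hand":1}]'
python3 - <<'E'
from h import *
st();s=snap('top','top1');W=world(s);snap('side','side1')
r=np.hypot(W[...,0]-.4705,W[...,1]+.2245);m=(r<.040)&(abs(W[...,2]-.046)<.015);p=W[m];A=np.c_[p[:,:2]-[.4705,-.2245],np.ones(len(p))]
if len(p)>10:k=np.linalg.lstsq(A,p[:,2],rcond=None)[0];print('plate',len(p),k.round(4))
r=np.hypot(W[...,0]-.56,W[...,1]-.0075)
for a,b in((.02,.035),(.13,.16)):
  p=W[(r<.045)&(W[...,2]>a)&(W[...,2]<b)];print(a,len(p),cv2.minEnclosingCircle(p[:,:2].astype(np.float32)),np.median(p[:,2]))
E
```

```text
clock: 21.52
tool_pos: [0.4557, -0.3664, 0.2702]
orientation: [-38.3, 85.1, -19.0]
force: [0.8, 0.4, -0.4]
opening: 0.088
clk 21.525 tcp [ 0.4557 -0.3664  0.2702] F [ 0.8  0.4 -0.4] M [0.14 0.3  0.01] open 0.088 x [ 0.0812 -0.028  -0.9963] y [-0.328  0.943 -0.053] fixrot units [0.32  0.931 0.   ]
plate 446 [-0.0022  0.0053  0.0449]
0.02 325 ((0.5600224137306213, 0.009443172253668308), 0.03577509522438049) 0.029212262658281585
0.13 205 ((0.5604798793792725, 0.009707720018923283), 0.018351387232542038) 0.1492773438039745
```

View pics/top1.png

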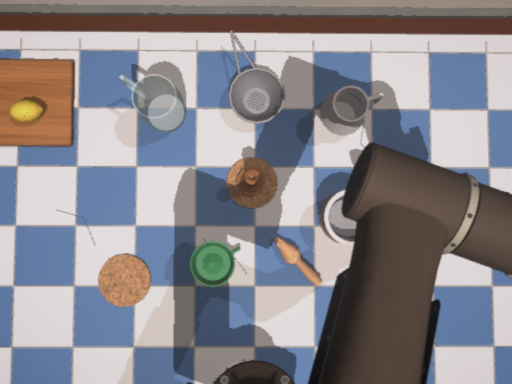

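View pics/side1.png

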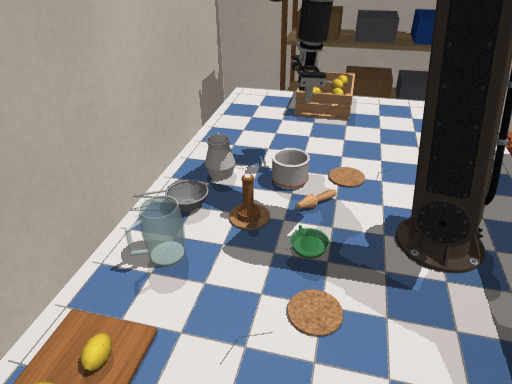

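The top and side views show the tamper upright on the far coaster (252,180), the other kitchen things in place and the arm clear. The part of the plate that is visible sits at 44.9 mm and level. I hand in the job.

```bash
python3 -c "
from h import *
print(ticket.close_job())"
```

```text
the job is handed in; nothing more can be done
None
```

The follower plate is home and level, and the tamper is standing upright on the farthest cork coaster. I handed the job in at about 21.6 s; no verdict was reported.

- **Pressing:** On the first press the tamper leaned about 0.05 rad in the grip, which left the plate tilted about 0.047 rad. I turned the tool to square the foot, pressed again and held for about 1.3 s at 9 to 16 N measured at the wrist. The peak push I saw was about 30 N.
- **Plate:** In the last top view its upper face is at 44.9 mm (home is 45 mm) and within 0.006 rad of level. The arm covered part of the crock in that view. The wrist camera read 0.014 rad just after I lifted off.
- **Tamper:** Its foot and cap centres line up within about 1 mm, so it is upright. It stands about 2 mm from the coaster's centre.
- **Everything else:** The other kitchen things look unmoved in the before and after pictures; I did not measure their positions again. The open gripper was clear of everything.

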